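Show an electrode plate to the webcam with a spring clip

ROBOT

A 6-joint arm with a two-finger parallel gripper is mounted at the origin on the work surface. World frame = base frame: x ahead of the robot, y to its left, z up, the work surface at z = 0. Lengths are in m, angles in rad, forces in N, time in s.
With the tool pointing down it reaches from about 0.35 to 0.775 m from the base axis. Payload 7.3 kg.
Tool frame: the origin (TCP) lies at the very end of the fingers, on their centre line; the grasp point (between the pads) lies 19 mm behind it; z points along the fingers, y is the line along which they close (so a half turn about z gives the same grasp; the last joint's range is limited). The gripper opens to 92 mm and grips with 3 to 60 N. Pads are 19 mm wide; open, the fingers measure 130 mm over their backs; the gripper's body (75 mm by 190 mm) begins 47 mm behind the grasp point.
Start: joints at [1.103, 0.342, 1.524, -0, 1.275, -0.146], TCP at [0.166, 0.498, 0.227] pointing down, gripper open.
Joint ranges: [-2.53, 2.53], [-0.77, 2.02], [0.04, 2.7], [-1, 4.14], [0.28, 2.66], [-3.11, 3.11]. Speed limits (rad/s): [2.57, 2.57, 3.14, 3.14, 3.14, 3.14].

INTERFACE

Orientations are given as a rotation vector (axis times angle).
In Python, from bench import manip gives the robot as it stands. The module is installed in compiled form; this text tells all that it offers.
- The arm moves only by the tool servo_tool, never from a script. Its argument "steps" is a list that holds one entry, the list of rows, each a list of 7 numbers: the closure, from 0 (fully open) to 1 (shut), then the shift along the tool's x, y, z in m, then the turn, a rotation vector about the tool's x, y, z in rad. A call has exactly 8 rows; each row is the pose to reach, as a shift and turn from the pose commanded when the call began, along the tool's axes at that moment; what a row does not reach only later rows make up. A row lasts 1/12 s, in which the tool goes at most 41.7 mm and 7.16 degrees, less where a joint would pass 70% of its speed; a pose out of reach is approached as far as the arm can. A call with a gripper value outside its range is refused whole. The fingers move at their own pace and stop on an object; the grip force is fixed at half the most. Time passes only in rows, so rows that repeat a pose let the fingers close, or fill a call up. It gives the time, the measured TCP pose, the force, the opening and the grip force at its end, in the units of the state.
- manip.sense(): the state, without advancing time (a new reading comes with each control period).
- manip.get_image(name): name is "scene" or "top" or "wrist"; returns a dict with "frame" (480x640x3 uint8, blue, green, red), "K" (3x3 intrinsics, pixels), "R" (3x3) and "t" (3): a world point X has camera coordinates R X + t. Camera axes: x right, y down, z forward; pixel columns grow to the right and rows downward; lengths in m; the calibration is good to about 2 mm. A picture is of the moment at which its call begins. There is no depth.
- manip.close_job(): hands the job in; it is judged then, once.
Trained networks look in a picture, given as the dict that the camera call returned (one of the last four; its "shot" number tells which), for a name from the list of things; names that differ only in an ending like _2 or _b are one class to them, and where a whole thing is asked for, a point or a joint stands for the part that bears it (a point fixed in the world has none). Each returns a list of dicts, best first, with "score" (0 to 1); they miss things now and then, are a little off and sometimes report something else, mostly with a low value. They report only what shows in the picture. A call takes as long as a camera call. They do not tell look-alikes from the thing itself.
- manip.find_in(picture, query): "pixel" ([column, row] in pixels, amid what is visible of it).
- manip.trace(picture, query): "region" (480x640 bool, what is visible of it) and "pixel" ([column, row] in pixels, amid what is visible of it).
The state is a dict: "time_s": time; "joint_pos": joint angles; "joint_vel": joint speeds; "joint_efforts": joint torques, N m; "position": TCP position; "orientation": TCP orientation; "wrist_force": force on the tool from outside, world axes, zero at the start; "torque": the same for the moment, N m; "grip_width": finger opening in m; "gripper_force": force on a finger pad.
Only numpy, scipy, OpenCV 4.12 (cv2) and the standard library are available. Lean on these libraries where they do the work, as an engineer would, in place of code of your own. Each camera call takes 0.05 s, during which the arm holds its last target. There are 200 camera calls.

TASK

For the online chemistry lesson, take the spring clip from its stand by its handle, press it squarely down on the middle of the top edge of the tallest of the three metal plates in the rack until the edge is fully home in the clip, and lift that plate out by the clip, never touching the plate itself with the fingers. Hold it up to the webcam: hanging upright, its middle level with the lens and 15 cm straight in front of it, a broad face square to the lens. Finish there, still and holding the clip in the air; leave the two shorter plates, the bottle and the cup where they are.

Things in the scene. Friction and masses are not known exactly. Their poses are not given: they have to be found in the camera images.
- clip_grip (a point): Mid-height of the handle of the loose spring clip (70 g); 90 mm above the table at first. z up along the handle, x the way the jaws open and close, y along the cross bar. The handle is a black upright block 16 (x) by 22 (y) mm, from 25 mm below to 25 mm above this point. Below it a black cross bar, 20 (x) by 80 (y) by 10 mm, its underside 35 mm below this point, rests by its ends on the stand.
- clip_jaw (a joint): Angle (rad) of the sprung jaw of the clip, on its -x side: 0 shut, about 0.13 to 0.16 with a plate between the jaws, at most 0.45; the spring shuts it and holds a plate with about 3 N.
- clip: The same clip; origin mid-underside of its cross bar. Two steel jaws 30 mm wide hang below, to 45 mm under the bar, with lips that flare out and guide an edge up to 4 mm off centre. Do not squeeze: pushed straight down on an edge with about 10 N, the jaws spread. The edge is fully home when it meets the bar's underside; the plate's mid plane then passes through the handle's axis (x = 0).
- stand: White fixed clip stand, base 70 (x) by 104 (y) by 6 mm, with two uprights, 55 mm high to the seat, 61 mm high over small lips that surround the bar ends with 1.5 to 2 mm play; lift the clip straight up at least 50 mm to clear it. Origin under its centre on the table.
- plate_center (a point): Centre of the tallest metal plate (loose, bare aluminium, about 45 g, 4 mm thick in x, 40 mm wide in y, 110 mm high in z). It stands upright in one of the rack's three slots (which one varies), its underside 10 mm and its top edge 120 mm above the table, so this point is 65 mm above the table at first.
- plate: The same tallest plate; origin in the middle of its underside, axes as for point plate_center.
- short_a: One of two shorter, otherwise alike plates in the rack (80 mm high, top edge 90 mm above the table): leave it. Origin in the middle of its underside.
- short_b: The other shorter plate: leave it. Origin in the middle of its underside.
- rack: Grey fixed rack block, 130 (x) by 64 (y) by 35 mm, origin under its centre on the table; three slots 42 mm apart along x, each 7 by 43 mm and 25 mm deep; the plates' thin direction is along its x.
- lens (a point): Centre of the webcam lens, 200 mm above the table. The webcam looks along the -x axis of this frame (level); y is level across, z up. The show place of the plate's centre is at x = -0.15, y = 0, z = 0 in this frame.
- webcam: The webcam, fixed: a black head 100 mm wide (y), 34 mm deep and high, with the lens on its -x face, on a thin steel pole on a base 80 by 100 by 10 mm; it reaches 217 mm above the table. Origin under the centre of its base.
- bottle: Clear capped bottle, 64 mm across, 170 mm high, loose bystander: leave it. Origin in the middle of its underside.
- cup: Small white cup, 60 mm across, 45 mm high, loose bystander: leave it. Origin in the middle of its underside.
Not all that is in view belongs to the job. Leave any yellow look-alike of the clip alone. Leave any purple or red look-alike of the rack alone.

How it is judged:
On the way, in this order (a step that is already met when the one before it is completed fails the run):
1. the clip is fully home on the middle of the top edge of the tallest plate, which still stands in the rack (z of plate_center in the frame of clip_grip between -0.095 and -0.08 m and x of plate_center in the frame of clip_grip between -0.008 and 0.008 m and y of plate_center in the frame of clip_grip between -0.014 and 0.014 m and value of joint clip_jaw above 0.06 rad and angle between the x axis of plate_center and the x axis of clip_grip, either way round below 0.15 rad and height (world z) of plate_center below 0.075 m), for 0.1 s.
2. the tallest plate hangs in the clip, clear above the rack (z of plate_center in the frame of clip_grip between -0.095 and -0.08 m and x of plate_center in the frame of clip_grip between -0.008 and 0.008 m and y of plate_center in the frame of clip_grip between -0.014 and 0.014 m and value of joint clip_jaw above 0.06 rad and angle between the x axis of plate_center and the x axis of clip_grip, either way round below 0.15 rad and height (world z) of plate_center above 0.11 m), for 0.1 s.
At the end, for the whole second after the job is handed in: The fingers hold the clip, fully home (5 mm) on the middle (14 mm) of the tallest plate's top edge; the plate hangs still in the air, centre 150 (+-30) mm in front of the lens, within 25 mm of its axis sideways and in height, upright within 0.15 rad, face square to the lens within 0.2 rad (z of plate_center in the frame of clip_grip between -0.095 and -0.08 m and x of plate_center in the frame of clip_grip between -0.008 and 0.008 m and y of plate_center in the frame of clip_grip between -0.014 and 0.014 m and value of joint clip_jaw above 0.06 rad and angle between the x axis of plate_center and the x axis of clip_grip, either way round below 0.15 rad and x of plate_center in the frame of lens between -0.18 and -0.12 m and y of plate_center in the frame of lens between -0.025 and 0.025 m and z of plate_center in the frame of lens between -0.025 and 0.025 m and angle between the x axis of plate_center and the x axis of lens, either way round below 0.2 rad and angle between plate_center's own z axis and vertical below 0.15 rad and linear speed of plate below 0.03 m/s and contact force between the fingers and clip above 1 N and contact force between plate and rack below 0.1 N and contact force between plate and webcam below 0.1 N); the arm keeps its last pose, push and grip.
It fails at once if the fingers touch the tallest plate (contact force between the fingers and plate above 0.5 N).
It fails at once if another plate is taken out or disturbed (distance of any of short_a, short_b from where it was at the start of the episode above 0.015 m).
It fails at once if the bottle or the cup is pushed away (distance of any of bottle, cup from where it was at the start of the episode above 0.03 m).
It also fails if it takes over 42 s, if anything falls off the work surface, if the arm or the gripper's body presses on something with over 40 N, if the wrist force passes 120 N, or if a joint passes its speed limit or range.

## Working session

There is one attempt and no reset: what is moved stays moved. The work goes in short steps, Python scripts to look and compute and a tool call to move; the robot and the scene stay as the last step left them, time stands still between calls to the robot, and variables do not carry over. Pictures are saved under pics/ and viewed, at most 10 in all, crops included, and the job is handed in when it is done.

Besides the shell and the picture viewer there is one more tool, called by a JSON object that holds its "op" and its "data", one argument or row to a line. servo_tool: Moves the arm, as the interface text tells. Its arguments: {"type":"object","properties":{"steps":{"type":"array"}},"required":["steps"]}

```bash
mkdir -p pics
cat > h.py <<'E'
import numpy as np, cv2
from bench import manip
from scipy.spatial.transform import Rotation as Ro
def ray(p,uv):
    K,R,t=map(np.array,(p["K"],p["R"],p["t"])); 
    d=R.T@np.linalg.inv(K)@np.array([uv[0],uv[1],1.]); return -R.T@t.ravel(),d
def atz(p,uv,z):
    c,d=ray(p,uv); return c+d*(z-c[2])/d[2]
def proj(p,X):
    x=np.array(p["R"])@np.array(X,float)+np.array(p["t"]).ravel(); x=np.array(p["K"])@x; return x[:2]/x[2]
E
python3 - <<'E'
from h import *
a=manip.get_image("scene");b=manip.get_image("top")
cv2.imwrite("pics/s.png",a["frame"]);cv2.imwrite("pics/t.png",b["frame"])
np.set_printoptions(precision=3,suppress=True)
for p in (a,b):
  print("cam",ray(p,(320,240)))
  for q in ["clip","stand","plate","rack","webcam","lens","bottle","cup","clip_grip","plate_center"]:
    print(q,[(np.round(r["pixel"]),round(r["score"],2)) for r in manip.find_in(p,q)][:5])
print(manip.sense())
E
```

```text
cam (array([1.109, 0.432, 0.869]), array([-0.559, -0.401, -0.725]))
clip [(array([204., 203.]), 0.82), (array([268., 190.]), 0.79), (array([232., 249.]), 0.77)]
stand [(array([208., 217.]), 0.59)]
plate [(array([308., 240.]), 0.83)]
rack [(array([364., 336.]), 0.86), (array([401., 246.]), 0.73), (array([325., 270.]), 0.63)]
webcam [(array([256., 341.]), 0.73), (array([463., 340.]), 0.56)]
lens [(array([461., 338.]), 0.86)]
bottle [(array([179., 270.]), 0.95)]
cup [(array([255., 339.]), 0.7)]
clip_grip [(array([269., 192.]), 0.77), (array([233., 253.]), 0.75), (array([327., 252.]), 0.73), (array([206., 195.]), 0.69)]
plate_center [(array([306., 237.]), 0.77)]
cam (array([0.435, 0.044, 1.192]), array([ 0.118,  0.005, -0.993]))
clip [(array([423., 237.]), 0.87), (array([455., 331.]), 0.69), (array([488., 263.]), 0.63)]
stand [(array([474., 270.]), 0.77)]
plate [(array([355., 271.]), 0.39)]
rack [(array([330., 266.]), 0.91), (array([264., 221.]), 0.85), (array([288., 334.]), 0.62)]
webcam [(array([188., 246.]), 0.82)]
lens [(array([186., 247.]), 0.85)]
bottle [(array([438., 171.]), 0.57)]
cup [(array([336., 165.]), 0.73)]
clip_grip [(array([455., 330.]), 0.97), (array([422., 235.]), 0.76), (array([488., 261.]), 0.7)]
plate_center [(array([353., 264.]), 0.6)]
{'time_s': 1.1, 'joint_pos': array([ 1.103,  0.342,  1.524, -0.   ,  1.275, -0.146]), 'joint_vel': array([ 0.002,  0.   , -0.001,  0.   , -0.   , -0.002]), 'joint_efforts': array([  0.   , -43.114, -24.448,   0.072,   0.048,  -0.   ]), 'position': array([0.166, 0.498, 0.227]), 'orientation': array([0.503, 3.101, 0.   ]), 'wrist_force': array([ 0.385, -0.152, -0.237]), 'torque': array([ 0.006, -0.007, -0.06 ]), 'gripper_force': 0.0, 'grip_width': 0.09166231001186098}
```

View pics/s.png

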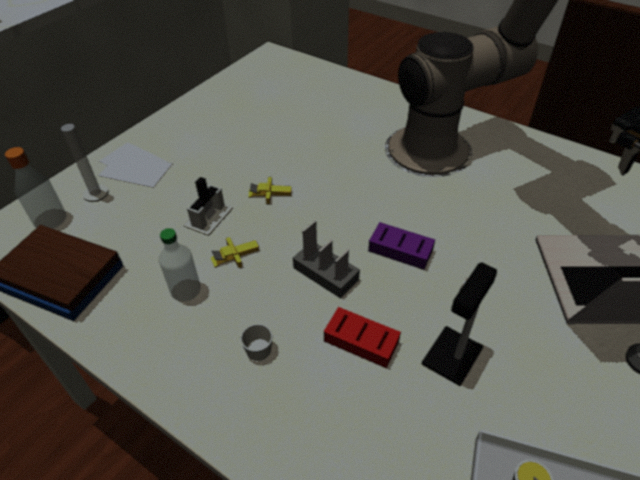

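View pics/t.png

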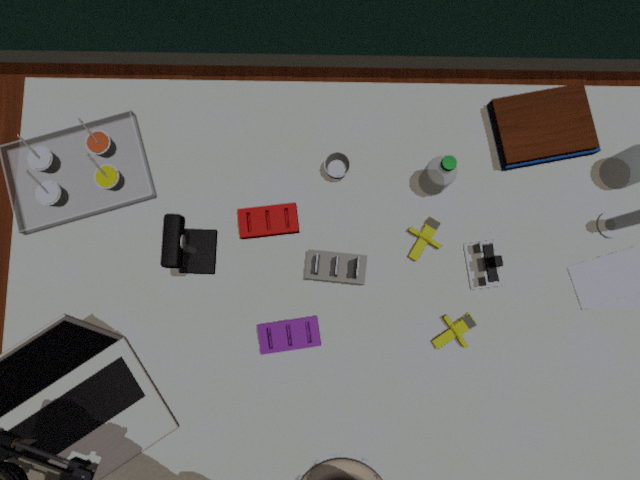

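The clip stands black in its white stand at scene (205,205) and top (488,262). The yellow look-alikes are at scene (270,190) and (235,250). The grey rack is at scene (326,270), with the tall plate at its left end at scene (310,240), top (357,267). The look-alike racks are purple (401,246) and red (364,336) in the scene view. I choose the black clip and the grey rack, and will check that in one crop montage.

Run:
```python
from h import *
a=cv2.imread("pics/s.png");b=cv2.imread("pics/t.png")
def c(i,u,v,w=40):
    return cv2.resize(i[v-w:v+w,u-w:u+w],(260,260),interpolation=cv2.INTER_CUBIC)
m=np.vstack([np.hstack([c(a,207,205),c(a,326,260),c(a,465,320,60)]),np.hstack([c(b,484,265),c(b,336,267),c(b,190,247)])])
cv2.imwrite("pics/m.png",np.clip(m*1.5,0,255).astype(np.uint8))
```

```text
(no output)
```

View pics/m.png

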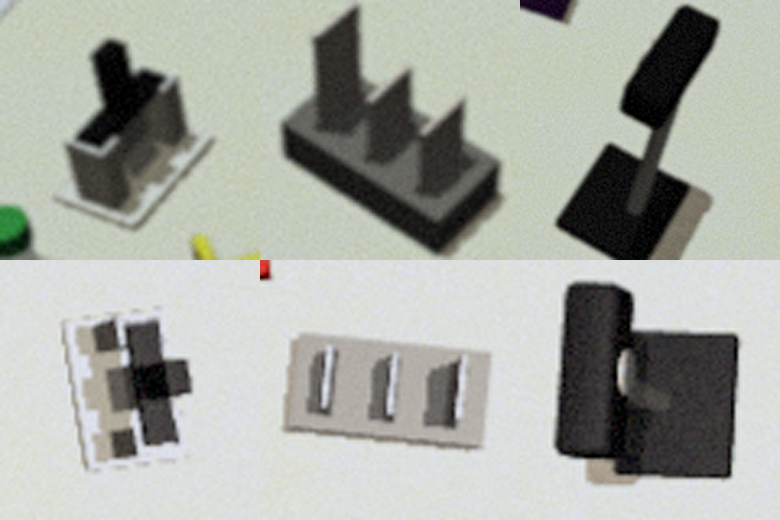

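Run:
```python
from h import *
np.set_printoptions(precision=4,suppress=True)
b=manip.get_image("top"); a=manip.get_image("scene")
def rect(p,q,near,z):
    for r in manip.trace(p,q):
        if np.hypot(*(np.array(r["pixel"])-near))<25:
            c=cv2.findContours(r["region"].astype(np.uint8),0,2)[0]; c=max(c,key=cv2.contourArea).reshape(-1,2)
            W=np.array([atz(p,x,z)[:2] for x in c]).astype(np.float32)
            box=cv2.boxPoints(cv2.minAreaRect(W))
            print(q,r["score"],r["pixel"],"c",box.mean(0),"edges",np.linalg.norm(np.diff(box,axis=0),axis=1)[:2],"ang",[np.degrees(np.arctan2(*(box[i+1]-box[i])[::-1])) for i in (0,1)]);return box
rect(b,"rack",(335,267),.035); rect(b,"stand",(482,265),.01); rect(b,"webcam",(190,247),.2); rect(b,"bottle",(440,172),.05); rect(b,"cup",(336,165),.045)
# black pixels webcam: dark mask
g=b["frame"].max(2)
reg=np.zeros_like(g);reg[205:285,150:230]=(g[205:285,150:230]<70)
c=max(cv2.findContours(reg,0,2)[0],key=cv2.contourArea)
ap=cv2.approxPolyDP(c,3,True).reshape(-1,2);print("webcam poly",ap.tolist())
for u in ap: print(u,atz(b,u,.01)[:2],atz(b,u,.217)[:2])
# clip handle via two-view
for n,(ut,us) in {"handle top":((498,261),(201,179))}.items():
    c1,d1=ray(b,ut);c2,d2=ray(a,us)
    s=np.linalg.lstsq(np.c_[d1,-d2],c2-c1,rcond=None)[0];print(n,c1+d1*s[0],c2+d2*s[1])
print("plate top edge",atz(b,(357,258),.12),atz(b,(355,278),.12))
```

```text
rack 0.7 [331.3, 266.3] c [0.5152 0.0162] edges [0.0666 0.13  ] ang [np.float32(-4.158811), np.float32(85.841194)]
stand 0.62 [475.1, 267.7] c [ 0.5267 -0.3098] edges [0.0697 0.1029] ang [np.float32(-81.54096), np.float32(8.459053)]
webcam 0.84 [188.7, 247.6] c [0.5426 0.2952] edges [0.1099 0.1023] ang [np.float32(-0.90853167), np.float32(89.09145)]
bottle 0.88 [436.0, 173.8] c [ 0.7215 -0.2071] edges [0.105  0.0666] ang [np.float32(-44.455597), np.float32(45.544422)]
cup 0.56 [334.1, 166.8] c [0.7391 0.0162] edges [0.0552 0.061 ] ang [np.float32(-89.21093), np.float32(0.78908706)]
webcam poly [[165, 215], [162, 266], [177, 267], [179, 272], [214, 273], [216, 230], [185, 229], [182, 216]]
[165 215] [0.6265 0.399 ] [0.5929 0.3369]
[162 266] [0.5119 0.4   ] [0.4984 0.3377]
[177 267] [0.5101 0.3666] [0.4969 0.3102]
[179 272] [0.4991 0.3617] [0.4879 0.3061]
[214 273] [0.498  0.2841] [0.4869 0.2421]
[216 230] [0.5941 0.2833] [0.5663 0.2415]
[185 229] [0.5954 0.3527] [0.5673 0.2987]
[182 216] [0.6247 0.3608] [0.5915 0.3053]
handle top [ 0.5247 -0.3117  0.1155] [ 0.5228 -0.3091  0.1145]
plate top edge [ 0.5264 -0.0254  0.12  ] [ 0.486  -0.0217  0.12  ]
```

{"op": "servo_tool", "data": {
  "steps": [
    [[0,-0.36,-0.278,-0.103,0,0,-0.47],[0,-0.36,-0.278,-0.103,0,0,-0.47],[0,-0.36,-0.278,-0.103,0,0,-0.47],[0,-0.36,-0.278,-0.103,0,0,-0.47],[0,-0.36,-0.278,-0.103,0,0,-0.47],[0,-0.36,-0.278,-0.103,0,0,-0.47],[0,-0.36,-0.278,-0.103,0,0,-0.47],[0,-0.36,-0.278,-0.103,0,0,-0.47]]
  ]
}}

```text
time_s: 2.12
position: [0.339, 0.2402, 0.2974]
orientation: [-0.233, 3.132, 0.001]
wrist_force: [0.7, -0.2, 0.7]
grip_width: 0.0919
gripper_force: 0.0
```

```bash
cat >> h.py <<'E'
def go(pos,yaw=None):
    "tool-frame shift and z turn to reach a world position, tool down with tool y at yaw deg"
    s=manip.sense(); R=Ro.from_rotvec(s["orientation"]); d=R.inv().apply(np.array(pos)-s["position"])
    print("t",s["time_s"],"pos",np.round(s["position"],4),"yaw",np.degrees(np.arctan2(*R.apply([0,1,0])[[1,0]])).round(2))
    if yaw is not None:
        c,n=np.cos(np.radians(yaw)),np.sin(np.radians(yaw))
        T=Ro.from_matrix(np.array([[-n,c,0],[c,n,0],[0,0,-1.]])); T=T.as_matrix(); T[:,0]=np.cross(T[:,1],T[:,2])
        print("turn",np.round((R.inv()*Ro.from_matrix(T)).as_rotvec(),4))
    print("shift",np.round(d,4),"dist",np.linalg.norm(d).round(3))
E
python3 - <<'E'
from h import *
p=manip.get_image("wrist");cv2.imwrite("pics/w1.png",p["frame"])
s=manip.sense();R=Ro.from_rotvec(s["orientation"]);c,d=ray(p,(320,240))
print("cam in tool",R.inv().apply(c-s["position"]),R.inv().apply(d),p["K"][0][0])
go((.525,-.31,.25),98.5)
print("head proj",proj(p,(.545,.305,.2)),proj(p,(.545,.339,.2)))
E
```

```text
cam in tool [ 0.07796028  0.00437614 -0.15644003] [-0.27259931  0.01226575  0.96210513] 386.9957971596953
t 2.1667 pos [0.3438 0.2351 0.299 ] yaw 98.2
turn [-0.0033  0.0053 -0.0053]
shift [-0.1014 -0.5652  0.0514] dist 0.577
head proj [357.54866746 486.40255057] [397.42754826 491.16177623]
```

View pics/w1.png

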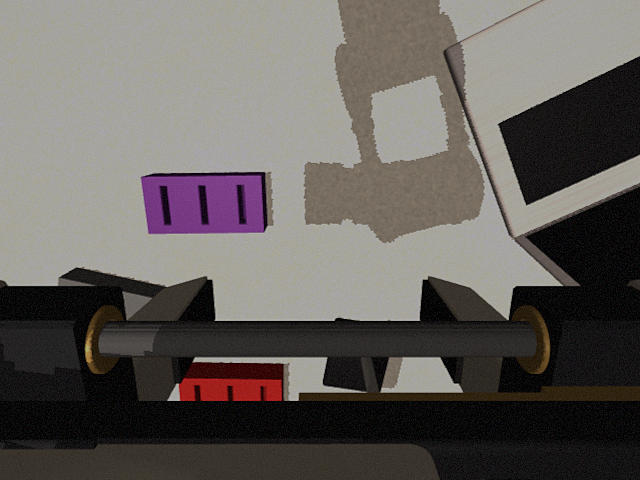

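The wrist view shows the purple (205,205) and red (235,385) look-alike racks and the webcam base at (350,360); the head is hidden behind the gripper. Moving on to the clip.

{"op": "servo_tool", "data": {
  "steps": [
    [[0,-0.06,-0.325,0.04,0,0,0],[0,-0.06,-0.325,0.04,0,0,0],[0,-0.06,-0.325,0.04,0,0,0],[0,-0.06,-0.325,0.04,0,0,0],[0,-0.06,-0.325,0.04,0,0,0],[0,-0.06,-0.325,0.04,0,0,0],[0,-0.06,-0.325,0.04,0,0,0],[0,-0.06,-0.325,0.04,0,0,0]]
  ]
}}

```text
time_s: 2.83
position: [0.4461, -0.0726, 0.2566]
orientation: [-0.232, 3.132, -0.0]
wrist_force: [1.1, 0.8, 0.4]
grip_width: 0.0916
gripper_force: 0.0
```

{"op": "servo_tool", "data": {
  "steps": [
    [[0,-0.041,-0.24,0.04,0,0,0],[0,-0.041,-0.24,0.04,0,0,0],[0,-0.041,-0.24,0.04,0,0,0],[0,-0.041,-0.24,0.04,0,0,0],[0,-0.041,-0.24,0.04,0,0,0],[0,-0.041,-0.24,0.04,0,0,0],[0,-0.041,-0.24,0.04,0,0,0],[0,-0.041,-0.24,0.04,0,0,0]]
  ]
}}

```text
time_s: 3.5
position: [0.5216, -0.3033, 0.2149]
orientation: [0.228, -3.132, -0.003]
wrist_force: [-0.8, 0.7, 0.9]
grip_width: 0.0917
gripper_force: 0.0
```

Run:
```python
from h import *
p=manip.get_image("wrist");cv2.imwrite("pics/w2.png",p["frame"])
go((.525,-.31,.075),98.5)
for q in ("clip","stand"):
  for r in manip.trace(p,q)[:2]:
    c=max(cv2.findContours(r["region"].astype(np.uint8),0,2)[0],key=cv2.contourArea)
    print(q,r["score"],r["pixel"],c.reshape(-1,2).min(0),c.reshape(-1,2).max(0))
print("expect handle top",proj(p,(.525,-.31,.115)),"base",proj(p,(.525,-.31,0)))
```

```text
t 3.55 pos [ 0.5216 -0.3019  0.2157] yaw 98.43
turn [ 0.0017 -0.001  -0.0012]
shift [-0.0023 -0.0088  0.1407] dist 0.141
clip 0.96 [309.3, 220.8] [292 175] [324 270]
clip 0.88 [422.6, 269.4] [387 238] [477 319]
stand 0.65 [324.0, 206.0] [273 156] [347 275]
expect handle top [307.19457058 244.15521867] base [309.91536703 210.64436083]
```

View pics/w2.png

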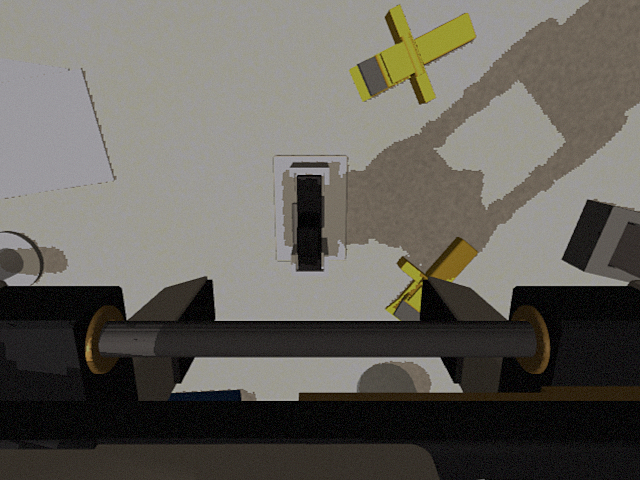

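Stand and black clip show square to the gripper, centred near (309,222), with the bar from row 175 to 270; the yellow look-alikes are well apart.

Run:
```python
from h import *
p=manip.get_image("wrist")
f=p["frame"].max(2)
cc=[atz(p,u,.065)[:2] for u in ((309.5,175),(309.5,270),(296,222),(323,222))]
print(np.round(cc,4)); print("mid",(cc[0]+cc[1])/2,(cc[2]+cc[3])/2)
st=[atz(p,u,.006)[:2] for u in ((275,155),(347,155),(347,261),(275,261))];print("stand",np.round(np.mean(st,0),4),np.round(st,4))
print("dark rows/cols",[ (r,np.where(f[r,280:345]<45)[0][[0,-1]]+280) for r in (180,190,200,210,220,230,240,250,260,265) if (f[r,280:345]<45).any()])
```

```text
[[ 0.484  -0.313 ]
 [ 0.5636 -0.3014]
 [ 0.5237 -0.3184]
 [ 0.5204 -0.2965]]
mid [ 0.52379696 -0.30721894] [ 0.52202258 -0.30747727]
stand [ 0.5241 -0.3068] [[ 0.4773 -0.3477]
 [ 0.4673 -0.2812]
 [ 0.5704 -0.2634]
 [ 0.5812 -0.3351]]
dark rows/cols [(180, array([295, 318])), (190, array([295, 318])), (200, array([295, 318])), (210, array([295, 318])), (220, array([295, 318])), (230, array([294, 318])), (240, array([294, 319])), (250, array([290, 318])), (260, array([296, 317])), (265, array([296, 317]))]
```

{"op": "servo_tool", "data": {
  "steps": [
    [[0,-0.0015,-0.0077,0.03,0,0,0],[0,-0.0015,-0.0077,0.06,0,0,0],[0,-0.0015,-0.0077,0.09,0,0,0],[0,-0.0015,-0.0077,0.115,0,0,0],[0,-0.0015,-0.0077,0.132,0,0,0],[0,-0.0015,-0.0077,0.14,0,0,0],[0,-0.0015,-0.0077,0.14,0,0,0],[0,-0.0015,-0.0077,0.14,0,0,0]]
  ]
}}

```text
time_s: 4.37
position: [0.5249, -0.309, 0.0778]
orientation: [-0.234, 3.132, -0.001]
wrist_force: [-0.4, -0.6, 0.2]
grip_width: 0.0918
gripper_force: 0.0
```

{"op": "servo_tool", "data": {
  "steps": [
    [[1,0,0,0,0,0,0],[1,0,0,0,0,0,0],[1,0,0,0,0,0,0],[1,0,0,0,0,0,0],[1,0,0,0,0,0,0],[1,0,0,0,0,0,0],[1,0,0,0,0,0,0],[1,0,0,0,0,0,0]]
  ]
}}

```text
time_s: 5.03
position: [0.5243, -0.3093, 0.0766]
orientation: [0.233, -3.133, -0.0]
wrist_force: [-0.1, 0.4, -0.2]
grip_width: 0.0434
gripper_force: 0.0
```

Run:
```python
from h import *
go((.524,-.309,.16),98.4); s=manip.sense(); print(s["wrist_force"],s["grip_width"],s["gripper_force"])
```

```text
t 5.0333 pos [ 0.5243 -0.3093  0.0766] yaw 98.49
turn [ 0.0002 -0.      0.0016]
shift [ 0.0003  0.0004 -0.0834] dist 0.083
[-0.12530734  0.3550688  -0.1589718 ] 0.04335706581956102 0.0
```

{"op": "servo_tool", "data": {
  "steps": [
    [[1,0,0,0,0,0,0],[1,0,0,0,0,0,0],[1,0,0,0,0,0,0],[1,0,0,0,0,0,0],[1,0,0,0,0,0,0],[1,0,0,0,0,0,0],[1,0,0,0,0,0,0],[1,0,0,0,0,0,0]]
  ]
}}

```text
time_s: 5.7
position: [0.5244, -0.3093, 0.0766]
orientation: [0.233, -3.133, -0.0]
wrist_force: [-0.6, -0.3, 0.1]
grip_width: 0.0163
gripper_force: 30.0
```

{"op": "servo_tool", "data": {
  "steps": [
    [[1,0,0,-0.01,0,0,0],[1,0,0,-0.03,0,0,0],[1,0,0,-0.055,0,0,0],[1,0,0,-0.085,0,0,0],[1,0,0,-0.115,0,0,0],[1,0,0,-0.14,0,0,0],[1,0,0,-0.16,0,0,0],[1,0,0,-0.16,0,0,0]]
  ]
}}

```text
time_s: 6.37
position: [0.5259, -0.3105, 0.2425]
orientation: [-0.232, 3.126, -0.01]
wrist_force: [1.1, -0.3, -0.1]
grip_width: 0.0161
gripper_force: 30.0
```

Run:
```python
from h import *
b=manip.get_image("top")
s=manip.sense(); print(s["wrist_force"],s["grip_width"],s["gripper_force"])
# tall plate top edge, rack: bright/edge; upscale for a look
crop=b["frame"][240:295,295:375]; cv2.imwrite("pics/r.png",np.clip(cv2.resize(crop,None,fx=9,fy=9,interpolation=cv2.INTER_CUBIC)*1.4,0,255).astype(np.uint8))
go((.506,-.0235,.28),85.8)
```

```text
[-0.69655571  0.12852018  0.37400153] 0.016168677780982795 29.998620450496674
t 6.4167 pos [ 0.5252 -0.3099  0.2396] yaw 98.49
turn [-0.0035  0.0043  0.2216]
shift [-0.0235  0.286  -0.0414] dist 0.29
```

View pics/r.png

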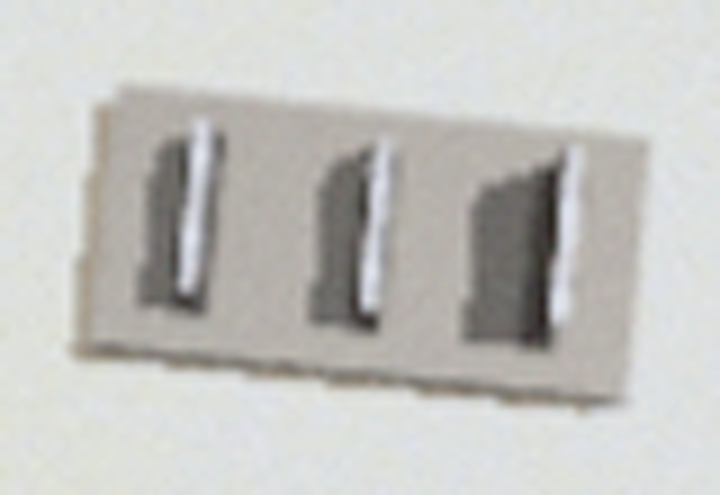

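The tall plate is at the right end of the grey rack, its bright top edge running from crop (572,147) to (561,325), which is about top pixel (358.5,256.3) to (357.3,276.1).

Run:
```python
from h import *
b=manip.get_image("top")
P=lambda x,y:((x+.5)/9-.5+295,(y+.5)/9-.5+240)
e=[atz(b,P(*u),.12) for u in((572,145),(561,327))];print("edge",np.round(e,4),"mid",np.mean(e,0),np.linalg.norm(e[0]-e[1]),np.degrees(np.arctan2(*(e[0]-e[1])[[1,0]])))
r=[atz(b,P(*u),.035) for u in((120,88),(648,138),(625,400),(93,352))];r=np.array(r);print("rack",np.round(r.mean(0),4),[np.linalg.norm(r[i]-r[i-1]) .round(4)for i in range(4)])
ax=(r[0]+r[3]-r[1]-r[2]);ax/=np.linalg.norm(ax);print("yaw",np.degrees(np.arctan2(ax[1],ax[0])),"slot",r.mean(0)-.042*ax)
go((.507,-.025,.26),85.8)
```

```text
edge [[ 0.5311 -0.0276  0.12  ]
 [ 0.4903 -0.0254  0.12  ]] mid [ 0.51072863 -0.02653078  0.12      ] 0.040885250242078654 -3.096190335400438
rack [0.5141 0.015  0.035 ] [np.float64(0.0642), np.float64(0.1285), np.float64(0.0636), np.float64(0.1286)]
yaw 85.51693919128684 slot [ 0.51079076 -0.02690648  0.035     ]
t 6.4667 pos [ 0.5244 -0.3094  0.2373] yaw 98.49
turn [-0.0009  0.0012  0.2215]
shift [-0.0248  0.2838 -0.0229] dist 0.286
```

{"op": "servo_tool", "data": {
  "steps": [
    [[1,-0.003,0.0281,-0.0127,0,0,0.03],[1,-0.007,0.069,-0.0127,0,0,0.07],[1,-0.011,0.11,-0.0127,0,0,0.1],[1,-0.0152,0.15,-0.0127,0,0,0.13],[1,-0.0193,0.19,-0.0127,0,0,0.16],[1,-0.0233,0.23,-0.0127,0,0,0.19],[1,-0.0265,0.262,-0.0127,0,0,0.218],[1,-0.0285,0.2813,-0.0127,0,0,0.218]]
  ]
}}

```text
time_s: 7.13
position: [0.5094, -0.0234, 0.2478]
orientation: [-0.108, -3.136, -0.003]
wrist_force: [-0.0, 0.2, -1.0]
grip_width: 0.0156
gripper_force: 30.0
```

Run:
```python
from h import *
p=manip.get_image("wrist"); a=manip.get_image("scene")
go((.511,-.027,.20),86)
print("plate top ends wrist",proj(p,(.531,-.028,.12)),proj(p,(.491,-.026,.12)))
sc=a["frame"][170:290,250:400]
cv2.imwrite("pics/h.png",np.hstack([cv2.resize(sc,(400,320)),cv2.resize(p["frame"][120:400,160:510],(400,320))]))
print("scene: plate top mid",proj(a,(.511,-.027,.12)))
```

```text
t 7.2333 pos [ 0.5098 -0.0238  0.2479] yaw 86.23
turn [ 0.0013 -0.0033  0.0041]
shift [-0.0016 -0.0032  0.0479] dist 0.048
plate top ends wrist [314.01387994 257.9410638 ] [312.91809782 207.23918692]
scene: plate top mid [307.58799555 224.49120039]
```

View pics/h.png

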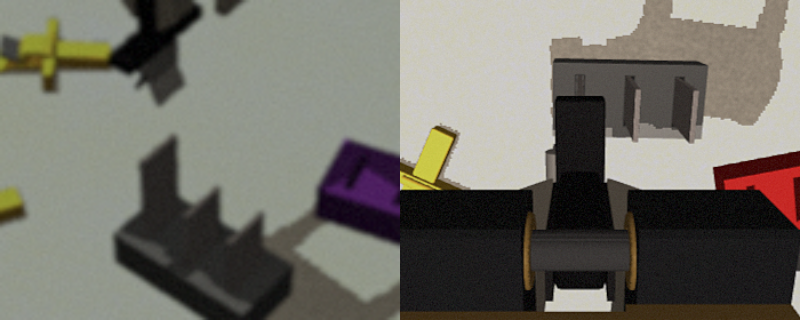

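The scene crop (left) shows the clip held upright above the tall plate. In the wrist crop (right) the bar, centred at column 580, hides the tall plate's top; the plate's narrow edge is seen at (580,85), so they line up. Now I'll measure the sideways residual.

Run:
```python
from h import *
p=manip.get_image("wrist"); f=cv2.cvtColor(p["frame"],cv2.COLOR_BGR2GRAY)
print("plate rows"); 
for r in (186,192,198,202): print(r,f[r,300:335].tolist())
for r in (210,225,240): d=np.where(f[r,280:350]<40)[0]+280; print("bar",r,d[[0,-1]],d[[0,-1]].mean())
s=manip.sense();R=Ro.from_rotvec(s["orientation"])
for x in (.04,.0,-.04): print("clip bar model",proj(p,s["position"]+R.apply([x,0,-.0134+.025])))
print("plate model",[proj(p,(.491,-.0255,z)).round(1) for z in (.12,.09,.06,.04)])
# shift per px
print(atz(p,(317,195),.09),atz(p,(318,195),.09))
go((.511,-.027,.20),86)
```

```text
plate rows
186 [82, 87, 82, 77, 83, 89, 85, 81, 83, 86, 85, 84, 86, 68, 78, 80, 59, 57, 50, 60, 68, 62, 69, 85, 90, 84, 83, 82, 87, 83, 79, 86, 85, 83, 85]
192 [83, 83, 85, 82, 85, 83, 80, 82, 85, 81, 85, 88, 83, 67, 74, 75, 56, 49, 60, 66, 65, 52, 70, 85, 83, 84, 85, 81, 86, 78, 84, 81, 81, 81, 83]
198 [80, 84, 83, 82, 83, 84, 83, 84, 81, 82, 81, 80, 82, 72, 80, 75, 61, 62, 62, 59, 52, 53, 75, 85, 82, 79, 85, 87, 81, 82, 85, 82, 83, 81, 83]
202 [87, 81, 87, 86, 90, 83, 88, 81, 87, 84, 85, 91, 82, 75, 81, 81, 66, 65, 68, 66, 52, 50, 75, 87, 87, 82, 84, 87, 82, 90, 89, 84, 81, 87, 87]
bar 210 [296 339] 317.5
bar 225 [296 338] 317.0
bar 240 [296 338] 317.0
clip bar model [315.01988337 210.32773081]
clip bar model [314.9872504  293.31107397]
clip bar model [314.95825012 367.0567582 ]
plate model [array([314.1, 206.6]), array([314.3, 199.7]), array([314.5, 193.9]), array([314.7, 190.5])]
[ 0.48727474 -0.02305053  0.09      ] [ 0.48732819 -0.02223035  0.09      ]
t 7.2833 pos [ 0.5102 -0.0256  0.248 ] yaw 86.17
turn [ 0.0003 -0.0028  0.003 ]
shift [-0.0011 -0.0014  0.048 ] dist 0.048
```

{"op": "servo_tool", "data": {
  "steps": [
    [[1,0,0,0.015,0,0,0.003],[1,0,0,0.03,0,0,0.003],[1,0,0,0.045,0,0,0.003],[1,0,0,0.055,0,0,0.003],[1,0,0,0.055,0,0,0.003],[1,0,0,0.055,0,0,0.003],[1,0,0,0.055,0,0,0.003],[1,0,0,0.055,0,0,0.003]]
  ]
}}

```text
time_s: 7.95
position: [0.5116, -0.0273, 0.1952]
orientation: [0.115, 3.138, -0.0]
wrist_force: [0.1, -0.5, -0.6]
grip_width: 0.016
gripper_force: 30.0
```

Run:
```python
from h import *
go((.511,-.0265,.142),86); print(manip.sense()["wrist_force"])
a=manip.get_image("scene");p=manip.get_image("wrist"); sc=a["frame"][180:270,270:360]
cv2.imwrite("pics/k.png",np.hstack([cv2.resize(sc,(400,400),interpolation=2),cv2.resize(p["frame"][150:260,265:375],(400,400),interpolation=2)]))
```

```text
t 7.95 pos [ 0.5116 -0.0273  0.1952] yaw 85.81
turn [-0.0002  0.0016 -0.0033]
shift [0.0007 0.0008 0.0532] dist 0.053
[ 0.14848584 -0.48489127 -0.60182533]
```

View pics/k.png

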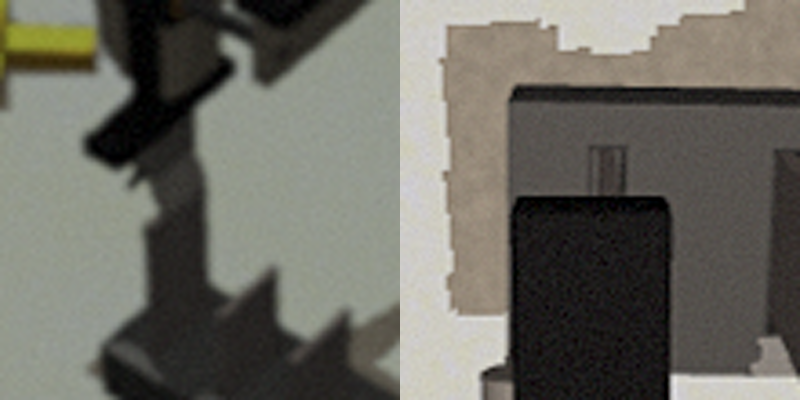

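Run:
```python
from h import *
p=manip.get_image("wrist")
s=manip.sense();R=Ro.from_rotvec(s["orientation"]);P=s["position"]
for x in (.04,.0): print("bar model",proj(p,P+R.apply([x,0,.0116])))
for z in (.035,.06,.09): print("plane pt at plate edge",z,proj(p,P+R.apply([.02,0,P[2]-z])),"+1mm y",proj(p,P+R.apply([.02,0.001,P[2]-z])))
print(proj(p,P+R.apply([.0215,0,P[2]-.035])))
```

```text
bar model [319.14433117 208.87537033]
bar model [318.96908592 291.90912088]
plane pt at plate edge 0.035 [318.31736342 196.77301808] +1mm y [319.5243429  196.77393528]
plane pt at plate edge 0.06 [318.39174766 202.31471164] +1mm y [319.69667844 202.31571449]
plane pt at plate edge 0.09 [318.49866469 210.2801276 ] +1mm y [319.94438698 210.28125651]
[318.32007435 194.97656811]
```

Run:
```python
from h import *
s=manip.sense();p=manip.get_image("wrist");s2=manip.sense()
print(s["position"],s2["position"],s2["joint_vel"].round(3))
f=cv2.GaussianBlur(cv2.cvtColor(p["frame"],cv2.COLOR_BGR2GRAY),(1,5),0)
for r in (192,195,198): print(r,f[r,308:338].tolist())
for r in (215,230,245): d=np.where(f[r,285:350]<40)[0]+285; print("bar",r,d[[0,-1]],d[[0,-1]].mean())
R=Ro.from_rotvec(s["orientation"]);P=s["position"]
print("bar",proj(p,P+R.apply([.04,0,.0116])),"slot plane",proj(p,P+R.apply([.02,0,P[2]-.035])))
```

```text
[ 0.51130897 -0.0269903   0.19500709] [ 0.51124876 -0.02696068  0.19488629] [ 0.001  0.003  0.005  0.    -0.    -0.   ]
192 [84, 84, 85, 86, 83, 84, 85, 86, 76, 65, 77, 67, 60, 58, 59, 61, 77, 67, 43, 72, 86, 84, 84, 87, 82, 83, 85, 84, 85, 82]
195 [84, 84, 84, 84, 86, 84, 85, 84, 76, 63, 81, 70, 60, 57, 60, 57, 75, 69, 48, 77, 85, 84, 84, 84, 85, 86, 83, 85, 82, 83]
198 [85, 81, 86, 84, 82, 85, 83, 85, 76, 66, 83, 68, 55, 56, 60, 59, 62, 48, 50, 75, 86, 84, 86, 83, 84, 82, 84, 84, 84, 82]
bar 215 [296 339] 317.5
bar 230 [296 338] 317.0
bar 245 [296 338] 317.0
bar [318.99680546 209.13167893] slot plane [318.22958329 196.946873  ]
```

{"op": "servo_tool", "data": {
  "steps": [
    [[1,0,0.0025,0,0,0,0],[1,0,0.0025,0,0,0,0],[1,0,0.0025,0.004,0,0,0],[1,0,0.0025,0.008,0,0,0],[1,0,0.0025,0.012,0,0,0],[1,0,0.0025,0.016,0,0,0],[1,0,0.0025,0.018,0,0,0],[1,0,0.0025,0.018,0,0,0]]
  ]
}}

```text
time_s: 8.82
position: [0.5109, -0.0244, 0.1756]
orientation: [-0.114, -3.138, -0.001]
wrist_force: [-1.2, -0.7, -1.0]
grip_width: 0.016
gripper_force: 30.0
```

{"op": "servo_tool", "data": {
  "steps": [
    [[1,0,0,0.002,0,0,0],[1,0,0,0.004,0,0,0],[1,0,0,0.006,0,0,0],[1,0,0,0.008,0,0,0],[1,0,0,0.01,0,0,0],[1,0,0,0.012,0,0,0],[1,0,0,0.012,0,0,0],[1,0,0,0.012,0,0,0]]
  ]
}}

```text
time_s: 9.48
position: [0.5119, -0.0246, 0.1652]
orientation: [0.114, 3.137, -0.001]
wrist_force: [-0.2, -0.4, 4.8]
grip_width: 0.0159
gripper_force: 30.0
```

Run:
```python
from h import *
go((.511,-.0245,.142),86); s=manip.sense();print(s["wrist_force"],s["torque"],s["grip_width"])
```

```text
t 9.4833 pos [ 0.5119 -0.0246  0.1652] yaw 85.83
turn [-0.0003  0.0023 -0.003 ]
shift [0.001  0.     0.0232] dist 0.023
[-0.21189886 -0.39833665  4.83034008] [ 0.02555985 -0.00771081 -0.05471387] 0.015868481390131698
```

{"op": "servo_tool", "data": {
  "steps": [
    [[1,0,0,0.003,0,0,0],[1,0,0,0.006,0,0,0],[1,0,0,0.009,0,0,0],[1,0,0,0.012,0,0,0],[1,0,0,0.015,0,0,0],[1,0,0,0.018,0,0,0],[1,0,0,0.02,0,0,0],[1,0,0,0.02,0,0,0]]
  ]
}}

```text
time_s: 10.15
position: [0.511, -0.0244, 0.1438]
orientation: [-0.114, -3.139, -0.0]
wrist_force: [0.7, 0.7, 0.7]
grip_width: 0.0158
gripper_force: 30.0
```

{"op": "servo_tool", "data": {
  "steps": [
    [[1,0,0,0.001,0,0,0],[1,0,0,0.002,0,0,0],[1,0,0,0.003,0,0,0],[1,0,0,0.004,0,0,0],[1,0,0,0.005,0,0,0],[1,0,0,0.005,0,0,0],[1,0,0,0.005,0,0,0],[1,0,0,0.005,0,0,0]]
  ]
}}

```text
time_s: 10.82
position: [0.5118, -0.0245, 0.1414]
orientation: [0.114, 3.137, -0.001]
wrist_force: [-3.0, 0.5, 18.8]
grip_width: 0.0157
gripper_force: 30.0
```

{"op": "servo_tool", "data": {
  "steps": [
    [[1,0,0,-0.003,0,0,0],[1,0,0,-0.008,0,0,0],[1,0,0,-0.016,0,0,0],[1,0,0,-0.026,0,0,0],[1,0,0,-0.038,0,0,0],[1,0,0,-0.05,0,0,0],[1,0,0,-0.06,0,0,0],[1,0,0,-0.065,0,0,0]]
  ]
}}

```text
time_s: 11.48
position: [0.5117, -0.0245, 0.2061]
orientation: [0.114, 3.137, -0.0]
wrist_force: [-0.1, -0.6, -1.5]
grip_width: 0.0155
gripper_force: 30.0
```

{"op": "servo_tool", "data": {
  "steps": [
    [[1,0,0,-0.004,0,0,0],[1,0,0,-0.012,0,0,0],[1,0,0,-0.022,0,0,0],[1,0,0,-0.034,0,0,0],[1,0,0,-0.048,0,0,0],[1,0,0,-0.06,0,0,0],[1,0,0,-0.068,0,0,0],[1,0,0,-0.071,0,0,0]]
  ]
}}

```text
time_s: 12.15
position: [0.5116, -0.0245, 0.2769]
orientation: [0.114, 3.137, -0.0]
wrist_force: [-0.0, 0.1, -1.3]
grip_width: 0.0159
gripper_force: 30.0
```

Run:
```python
from h import *
a=manip.get_image("scene");p=manip.get_image("top");go((.545,.155,.2764),90);print(manip.sense()["wrist_force"])
cv2.imwrite("pics/l.png",np.hstack([cv2.resize(a["frame"][120:280,240:400],(400,400),interpolation=2),cv2.resize(a["frame"][240:400,400:560],(400,400),interpolation=2)]))
```

```text
t 12.25 pos [ 0.5113 -0.0244  0.2757] yaw 85.83
turn [-0.      0.0007 -0.0728]
shift [-0.0206  0.1814 -0.0006] dist 0.183
[ 0.86882025 -0.07857954 -1.35861928]
```

View pics/l.png

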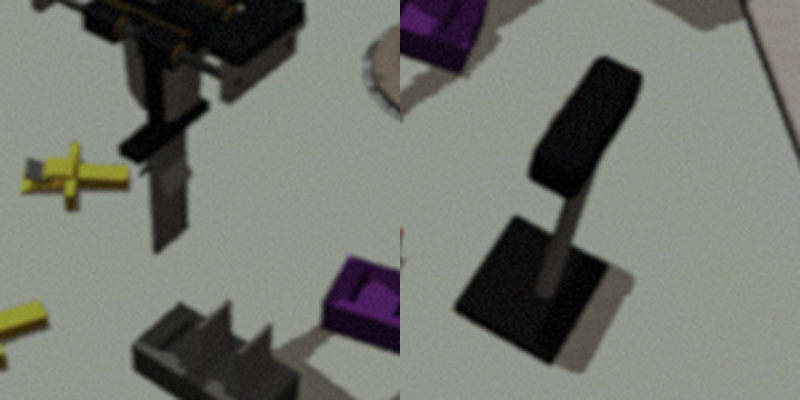

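The plate hangs upright in the clip, at (168,200) in the left crop, with the short plates still in the rack. The right crop shows the webcam but not its lens, so I'll zoom the top view to check the lens side.

Run:
```python
from h import *
b=manip.get_image("top")
for n,X in {"lens -y":(.545,.304,.2),"lens +y":(.545,.339,.2),"pole foot":(.546,.3235,.01),"pole top":(.546,.3235,.183)}.items(): print(n,(proj(b,X)-(150,205))*8)
c=cv2.resize(b["frame"][205:280,150:230],None,fx=8,fy=8,interpolation=cv2.INTER_CUBIC)
cv2.imwrite("pics/z.png",np.clip(255*(c/255.)**.6,0,255).astype(np.uint8))
```

```text
lens -y [271.54781644 296.10988841]
lens +y [121.9067657  293.99384053]
pole foot [377.04789367 369.3082592 ]
pole top [208.12177639 298.91226387]
```

View pics/z.png

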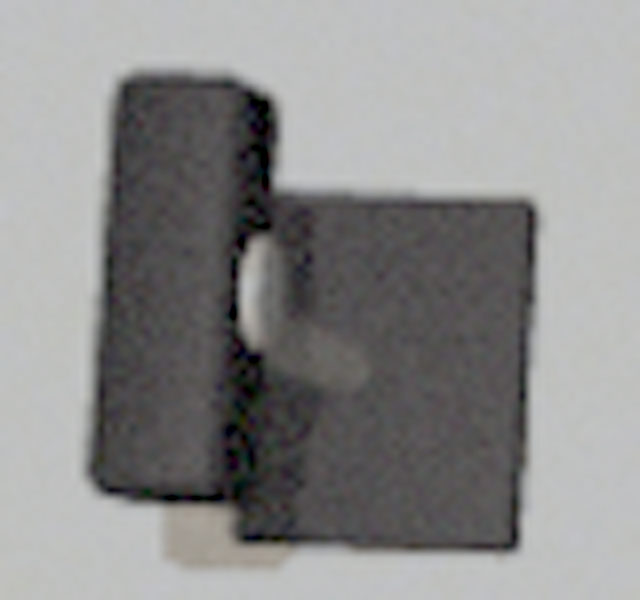

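The lens ring shows on the -y face of the webcam head at (262,292), so it faces the rack.

{"op": "servo_tool", "data": {
  "steps": [
    [[1,-0.0004,0.005,0,0,0,-0.003],[1,-0.0012,0.016,0,0,0,-0.006],[1,-0.0024,0.032,0,0,0,-0.01],[1,-0.0041,0.054,0,0,0,-0.015],[1,-0.0058,0.076,0,0,0,-0.02],[1,-0.0075,0.098,0,0,0,-0.02],[1,-0.009,0.118,0,0,0,-0.02],[1,-0.0103,0.136,0,0,0,-0.02]]
  ]
}}

```text
time_s: 12.97
position: [0.5311, 0.1128, 0.2748]
orientation: [-0.081, -3.139, -0.001]
wrist_force: [-0.4, 0.3, 0.0]
grip_width: 0.016
gripper_force: 30.0
```

{"op": "servo_tool", "data": {
  "steps": [
    [[1,-0.0012,0.015,0,0,0,0],[1,-0.0021,0.027,0,0,0,0],[1,-0.0029,0.037,0,0,0,0],[1,-0.0034,0.043,0,0,0,0],[1,-0.0035,0.0455,0,0,0,0],[1,-0.0035,0.0455,0,0,0,0],[1,-0.0035,0.0455,0,0,0,0],[1,-0.0035,0.0455,0,0,0,0]]
  ]
}}

```text
time_s: 13.63
position: [0.5373, 0.1551, 0.2755]
orientation: [0.084, 3.14, -0.0]
wrist_force: [0.7, 0.6, -0.3]
grip_width: 0.0159
gripper_force: 30.0
```

{"op": "servo_tool", "data": {
  "steps": [
    [[1,0,0,0,0,0,0],[1,0,0,0,0,0,0],[1,0,0,0,0,0,0],[1,0,0,0,0,0,0],[1,0,0,0,0,0,0],[1,0,0,0,0,0,0],[1,0,0,0,0,0,0],[1,0,0,0,0,0,0]]
  ]
}}

```text
time_s: 14.3
position: [0.5372, 0.1557, 0.2754]
orientation: [0.083, 3.14, 0.0]
wrist_force: [-0.2, 0.7, -1.5]
grip_width: 0.0159
gripper_force: 30.0
```

Run:
```python
from h import *
a=manip.get_image("scene"); go((.538,.156,.2764),87); s=manip.sense();print(s["wrist_force"],s["grip_width"],s["gripper_force"],s["joint_vel"].round(3))
print("expect plate",proj(a,(.538,.156,.2)),"bottom",proj(a,(.538,.156,.145)))
for q in ("plate","clip"):
  for r in manip.trace(a,q)[:3]:
    ys,xs=np.where(r["region"]);print(q,r["score"],r["pixel"],xs.min(),xs.max(),ys.min(),ys.max())
```

```text
t 14.35 pos [0.5373 0.1557 0.2754] yaw 86.98
turn [ 0.0001  0.0001 -0.0004]
shift [-0.0007  0.0003 -0.001 ] dist 0.001
[-0.10622468  0.89888448 -1.11955389] 0.016156732592482754 29.998790323734283 [ 0.002 -0.001 -0.001  0.    -0.001 -0.001]
expect plate [382.9703062  242.58664306] bottom [380.75445714 263.46104418]
plate 0.87 [376.2, 251.3] 374 388 236 269
clip 0.69 [231.9, 249.7] 210 259 237 267
clip 0.66 [381.4, 228.1] 367 393 193 246
clip 0.56 [267.0, 189.5] 248 291 177 203
```

```bash
python3 -c "
from bench import manip
print(manip.close_job())"
```

```text
the job is handed in; nothing more can be done
None
```

I handed the job in at about 14.4 s: the clip is on the tallest plate and holds it still, hanging upright about 15 cm in front of the webcam lens with a broad face square to it; no verdict came back.

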